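# Put the tools back on their shadow pads

### The job

Put the tape measure, the scraper, the chuck key and the spanner that lie on the bench back on the blue foam pads, each flat on the pad that shows its own yellow outline, covering the outline and the same way round. Leave the bolt that stands between the pads upright where it is.

Things in the scene. Friction and masses are not known exactly. Their poses are not given: they have to be found in the camera images.
- tape_measure: Yellow tape measure with a black round face on top, 63 x 83 x 36 mm, lying flat, 0.28 kg. Origin: centre of its underside; z up. The case runs from x -32 to +32 mm and y -25 to +41 mm; the short yellow tape end, at x -31 mm, points to -y (y -22 to -41 mm). Grip the case across x (64 mm wide), at y about +8 mm.
- scraper: Scraper with a dark brown wooden handle and a flat steel blade, 60 x 150 x 16 mm, lying flat, 0.08 kg. Origin: centre of its outline, at the bench; z up; y along the tool towards the handle. Handle: y -15 to +75 mm, 24 mm wide, 16 mm high. Blade: y -10 to -75 mm, widening to 60 mm, 2 mm thick at 7 to 9 mm height. Grip the handle across x, at y about +15 mm.
- chuck_key: Steel drill-chuck key, T-shaped, 60 x 82 x 16 mm, lying flat, 0.08 kg. Origin: centre of its outline, at the bench; z up; y along the shaft from the toothed head towards the cross bar. Shaft 11 mm thick, y -29 to +41 mm, axis 6 mm high; head 17 mm thick, y -41 to -29 mm; cross bar 60 mm long and 7 mm thick at y +21 mm. Grip the shaft across x, at y about -5 mm.
- spanner: Steel combination spanner, 35 x 169 x 8 mm, lying flat, 0.1 kg. Origin: centre of the underside; z up; y along the tool from the ring end (centre at y -71 mm) to the open jaw (at y +70 mm). The shank is 16 mm wide, from 1 to 6 mm high. Grip it across x at the middle.
- mark_tape (a point): In the yellow outline of the tape measure (squarish, small tongue at a corner): the placed tool has its origin at y -30 mm from this point. Pad: fixed, blue, 84 (x) x 190 (y) x 6 mm, all alike but for the outline; the point lies on its top, on the long centre line; axes parallel to those of the tool when properly placed.
- mark_scraper (a point): Handle of the yellow scraper outline (narrow handle, widening blade): the placed tool has its origin at y -40 mm from this point. Pad: fixed, blue, 84 (x) x 190 (y) x 6 mm, all alike but for the outline; the point lies on its top, on the long centre line; axes parallel to those of the tool when properly placed.
- mark_key (a point): Crossing of shaft and cross bar in the yellow T-shaped outline of the chuck key: the placed tool has its origin at y -21 mm from this point. Pad: fixed, blue, 84 (x) x 190 (y) x 6 mm, all alike but for the outline; the point lies on its top, on the long centre line; axes parallel to those of the tool when properly placed.
- mark_spanner (a point): Ring centre in the yellow spanner outline (ring with blue hole at one end, jaw with blue notch at the other): the placed tool has its origin at y +71 mm from this point (the ring end is at -y). Pad: fixed, blue, 84 (x) x 190 (y) x 6 mm, all alike but for the outline; the point lies on its top, on the long centre line; axes parallel to those of the tool when properly placed.
- bolt: Steel hex bolt standing upright on its head on the bench between the pads, 15 x 17 x 36 mm, loose: leave it alone. Origin: centre of its underside.
Not all that is in view belongs to the job. Leave any turquoise look-alike of the tape_measure alone.

How it is judged:
By the outcome, as a careful person would: the job done as asked, in the order asked, and still so for the second after the job is handed in, with the robot touching nothing.
It also fails if it takes over 106 s, if anything falls off the work surface, if the arm or the gripper's body presses on something with over 40 N, if the wrist force passes 120 N, or if a joint passes its speed limit or range.

### The arm

A 6-joint arm with a two-finger parallel gripper is mounted at the origin on a cart in front of the work surface, level with it; the furniture and walls round the work are solid. World frame = base frame: x ahead of the robot, y to its left, z up, the work surface at z = 0. Lengths are in m, angles in rad, forces in N, time in s.
With the tool pointing down it reaches from about 0.25 to 0.775 m from the base axis. Payload 4 kg.
Tool frame: the origin (TCP) lies between the finger pads; the fingertips stand 19 mm ahead of it and the grasp point (between the pads) is the TCP; z points along the fingers, y is the line along which they close (so a half turn about z gives the same grasp; the last joint's range is limited). The gripper opens to 85 mm and grips with 20 to 120 N. Pads are 22 mm wide; open, the fingers measure 114 mm over their backs; the gripper's body (76 mm by 85 mm) begins 54 mm behind the grasp point. The pads swing forward as they close: fully open they stand 13 mm farther back than shut.
Start: joints at [-0.103, 0.087, 1.371, -0, 1.684, -0.103], TCP at [0.55, -0, 0.25] pointing down, gripper open.
Joint ranges: [-3.1, 3.1], [-0.76, 2.03], [0.27, 2.55], [-1.08, 4.22], [0.17, 2.65], [-2.57, 2.57]. Speed limits (rad/s): [2.79, 2.79, 3.14, 3.14, 3.14, 3.14].

### API

Orientations are given as a 3x3 rotation matrix whose columns are the frame's x, y, z axes.
In Python, from plant import manip gives the robot as it stands.
- The arm moves only by the shell command python3 -m jog 'ROWS'. ROWS is JSON, a list of rows, each an object with "claw": the opening, from 0 (shut) to 1 (fully open); "linear": the shift along the world's x, y, z in mm, a list of three; "dr": the turn, a rotation vector about the world's x, y, z in rad, a list of three. A call has 1 to 5 rows; each row shifts and turns the commanded pose from where the row before left it; what a row does not reach is not made up. A row lasts 1/8 s, in which the tool goes at most 62.5 mm and 10.7 degrees, less where a joint would pass 70% of its speed; a pose out of reach is approached as far as the arm can. A call is refused whole if a number of a shift passes 62.5 or a number of a turn 0.188, either way. A call with a gripper value outside its range is refused whole. The fingers move at their own pace and stop on an object; the grip force is fixed at half the most. Time passes only in rows, so rows that do not move let the fingers close. It gives the time, the measured TCP pose, the force, the opening and the grip force at its end, in the units of the state.
- manip.read_state(): the state, without advancing time (a new reading comes with each control period).
- manip.camera(name): name is "scene" or "side" or "wrist"; returns (picture, depth): 384x512x3 uint8, red, green, blue; 384x512 float32, m along the optical axis (not along the pixel's ray), 0 where there is no reading.
- manip.camera_params(name): a dict with "mtx" (3x3 intrinsics, pixels), "k1" (the pictures are not rectified: a ray, as slopes to the right and down, at radius r is drawn at 1 + k1 r^2 times it, then the intrinsics apply), "R" (3x3) and "t" (3): a world point X has camera coordinates R X + t; the wrist camera has in their place "tool_from_camera" (4x4, takes a point from camera to tool coordinates, whose origin is the TCP and whose axes are the flange's). Camera axes: x right, y down, z forward; pixel columns grow to the right and rows downward; lengths in m; the calibration is good to about 2 mm. A picture is of the moment at which its call begins: read the wrist's pose just before it. camera_params takes no time and is no camera call.
- manip.job_done(): hands the job in; it is judged then, once.
The state is a dict: "clock": time; "joint_pos": joint angles; "joint_vel": joint speeds; "tau": joint torques, N m; "ee_pos": TCP position; "tool_rot": TCP orientation; "contact_force": force on the tool from outside, world axes, zero at the start; "wrist_torque": the same for the moment, N m; "finger_gap": finger opening in m; "grip_force": force on a finger pad.
Only numpy, scipy, OpenCV 4.12 (cv2) and the standard library are available. Lean on these libraries where they do the work, as an engineer would, in place of code of your own. Each camera call takes 0.05 s, during which the arm holds its last target. There are 200 camera calls.

## Working session

There is one attempt and no reset: what is moved stays moved. The work goes in short steps, Python scripts to look and compute and a shell command to move; the robot and the scene stay as the last step left them, time stands still between calls to the robot, and variables do not carry over. Pictures are saved under pics/ and viewed, at most 14 in all, crops included, and the job is handed in when it is done.

```bash
ls; mkdir -p pics
python3 - <<'E'
from plant import manip
import cv2,numpy as np
s=manip.read_state();print(s['clock'],s['ee_pos'],s['tool_rot'],s['finger_gap'])
for n in['scene','side','wrist']:
    p=manip.camera_params(n);print(n,{k:np.round(v,4).tolist() for k,v in p.items()})
    im,d=manip.camera(n);cv2.imwrite(f'pics/{n}0.png',im[:,:,::-1]);np.savez(f'{n}0.npz',im=im,d=d)
a=cv2.imread('pics/scene0.png');cv2.imwrite('pics/scene0b.png',cv2.resize(a,(800,600)))
E
```

```text
pics
0.0 [5.49528629e-01 2.85402775e-05 2.49096623e-01] [[ 1.81052630e-05  9.99997362e-01 -2.29708046e-03]
 [ 9.99999975e-01 -1.75980497e-05  2.20827832e-04]
 [ 2.20786825e-04 -2.29708440e-03 -9.99997337e-01]] 0.08564557407434614
scene {'mtx': [[433.4138, 0.0, 262.921], [0.0, 433.4138, 188.3326], [0.0, 0.0, 1.0]], 'k1': 0.0311, 'R': [[0.8194, -0.5729, -0.017], [-0.375, -0.5135, -0.7718], [0.4334, 0.6388, -0.6357]], 't': [-0.3998, 0.2433, 0.9663]}
side {'mtx': [[398.6545, 0.0, 259.9743], [0.0, 398.6545, 190.7569], [0.0, 0.0, 1.0]], 'k1': -0.0248, 'R': [[-0.9905, 0.1372, 0.0022], [0.1167, 0.8505, -0.5129], [-0.0723, -0.5078, -0.8584]], 't': [0.5142, -0.0297, 1.2269]}
wrist {'mtx': [[324.4599, 0.0, 253.8427], [0.0, 324.4599, 194.5537], [0.0, 0.0, 1.0]], 'k1': -0.0774, 'tool_from_camera': [[-0.0004, -0.9561, -0.2931, 0.0732], [1.0, -0.0005, 0.0004, -0.0005], [-0.0005, -0.2931, 0.9561, -0.1239], [0.0, 0.0, 0.0, 1.0]]}
```

View pics/scene0b.png

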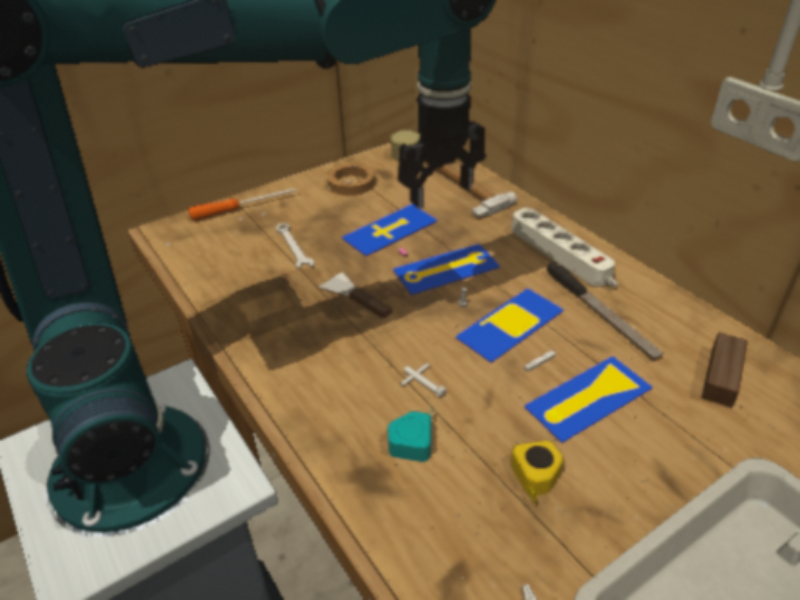

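View pics/side0.png

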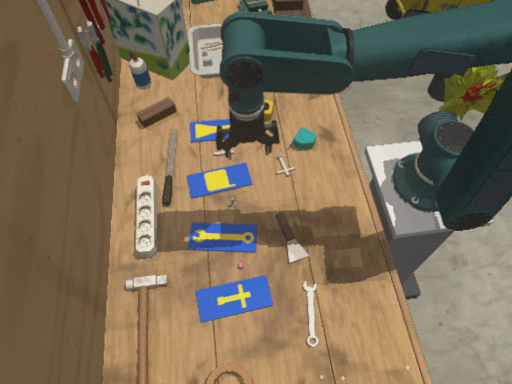

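Both views show four blue pads (key, spanner, tape, scraper), with the spanner, scraper, key and yellow tape nearer the robot. A turquoise decoy is there too, and the bolt stands between the spanner and tape pads.

```bash
cat > h.py <<'E'
from plant import manip
import cv2,numpy as np
def grab(n,name=None):
    s=manip.read_state();im,d=manip.camera(n);p=manip.camera_params(n)
    if n=='wrist':
        T=np.eye(4);T[:3,:3]=s['tool_rot'];T[:3,3]=s['ee_pos'];C=T@p['tool_from_camera'];Rc,c=C[:3,:3],C[:3,3]
    else: Rc=np.array(p['R']).T;c=-Rc@np.array(p['t'])
    if name: cv2.imwrite(f'pics/{name}.png',im[:,:,::-1])
    return dict(im=im,d=d,Rc=Rc,c=c,mtx=np.array(p['mtx']),k1=p['k1'])
def cast(g,px,z):
    px=np.asarray(px,float).reshape(-1,2)
    q=(px-g['mtx'][:2,2])/g['mtx'][0,0];u=q.copy()
    for _ in range(8):u=q/(1+g['k1']*(u**2).sum(1,keepdims=True))
    r=np.c_[u,np.ones(len(u))]@g['Rc'].T
    return (g['c']+r*((z-g['c'][2])/r[:,2])[:,None])[:,:2]
def hsv(g):return cv2.cvtColor(g['im'],cv2.COLOR_RGB2HSV).astype(int)
def yellow(h):return ((h[...,0]>18)&(h[...,0]<36)&(h[...,1]>190)&(h[...,2]>120)).astype(np.uint8)
def blue(h):return ((h[...,0]>100)&(h[...,0]<130)&(h[...,1]>130)&(h[...,2]>60)).astype(np.uint8)
def conts(m,amin):return [c for c in cv2.findContours(m,cv2.RETR_EXTERNAL,cv2.CHAIN_APPROX_NONE)[0] if cv2.contourArea(c)>amin]
def rect(P):
    "centre, long-axis angle deg, (long,short) in mm"
    (c,(w,h),a)=cv2.minAreaRect((P*1000).astype(np.float32))
    if w<h:w,h,a=h,w,a+90
    return np.array(c),(a+90)%180-90,(w,h)
def pads(g):
    h=hsv(g);y=yellow(h)
    for c in conts(cv2.morphologyEx(blue(h)|y,cv2.MORPH_CLOSE,np.ones((3,3))),250):
        m=np.zeros_like(y);cv2.drawContours(m,[c],-1,1,-1)
        if (m*blue(h)).sum()<150: continue
        ce,a,wh=rect(cast(g,c,.006))
        ys,xs=np.nonzero(m&y)
        if len(xs)<20: continue
        Y=cast(g,np.c_[xs,ys],.006)*1000-ce
        e=np.array([np.cos(np.radians(a)),np.sin(np.radians(a))]);f=np.array([-e[1],e[0]])
        yield ce,a,wh,Y@e,Y@f
def show(g):
    for ce,a,wh,l,t in pads(g):
        L=np.histogram(l,bins=np.arange(-96,97,12))[0]
        print('pad',ce.round(1),'ang',round(a,1),'size',np.round(wh,0),'yl',np.percentile(l,[0,1,99,100]).round(0),'yt',np.percentile(t,[1,50,99]).round(0),L)
E
python3 - <<'E'
from h import *
for n in['scene','side','wrist']:
    g=grab(n,n+'1');print(n);show(g);h=hsv(g)
    for c in conts(yellow(h),100):
        r=rect(cast(g,c,.02));print(' yellow',c.mean((0,1)).round(),r[0].round(),round(r[1]),np.round(r[2]))
    m=((h[...,1]<75)&(h[...,2]>90)).astype(np.uint8)
    for c in conts(m,40):
        P=cast(g,c,.006);r=rect(P)
        if 0.2<r[0][0]/1000<.8 and abs(r[0][1])<600 and r[2][0]<200:print(' steel',c.mean((0,1)).round(),r[0].round(),round(r[1]),np.round(r[2]))
E
```

```text
scene
pad [ 617.8 -290.8] ang -1.4 size [188.  82.] yl [-81. -79.  76.  76.] yt [-21.   1.  24.] [ 0 24 37 36 36 36 35 34 33 38 45 53 63 74 29  0]
pad [633.1 -92.9] ang 7.4 size [188.  82.] yl [-20. -19.  41.  42.] yt [-28.   1.  32.] [ 0  0  0  0  0  0 46 68 67 65 65 29  0  0  0  0]
pad [640.2  99. ] ang -9.9 size [188.  83.] yl [-81. -60.  72.  75.] yt [-10.   4.  17.] [ 0  1  0 10  8  8  8  8  9  8 10  8 14 15  1  0]
pad [628.3 275.3] ang 5.3 size [191.  82.] yl [-33. -32.  38.  38.] yt [-5.  4. 11.] [0 0 0 0 0 4 9 3 3 2 6 1 0 0 0 0]
 yellow [343. 297.] [ 462. -349.] 69 [82. 65.]
 yellow [378. 253.] [ 605. -297.] -2 [155.  52.]
 yellow [328. 204.] [ 632. -101.] 7 [61. 60.]
 steel [338. 379.] [ 331. -465.] 74 [19. 11.]
 steel [270. 243.] [ 437. -112.] -57 [78. 56.]
 steel [345. 230.] [ 612. -189.] 0 [62. 13.]
 steel [397. 208.] [ 784. -203.] 84 [181.  19.]
 steel [322. 201.] [634. -91.] 7 [198.  89.]
 steel [216. 182.] [450. 174.] -73 [57. 55.]
 steel [188. 158.] [435. 345.] 83 [167.  33.]
side
pad [639.7 102.5] ang -10.1 size [186.  83.] yl [-83. -81.  76.  77.] yt [-15.   1.  13.
[... 218 characters left out ...]
] yl [-59. -55.  45.  45.] yt [-22.  -3.  20.] [ 0  0  0  4  3  0  6 13 23 21 29 29  0  0  0  0]
 yellow [205. 130.] [ 657. -275.] -3 [62. 42.]
 steel [311. 312.] [437. 344.] 80 [164.  35.]
 steel [295. 251.] [446. 169.] -77 [62. 59.]
 steel [284. 166.] [ 422. -118.] 78 [83. 55.]
 steel [171. 153.] [ 777. -213.] 84 [182.  21.]
 steel [247. 112.] [ 515. -359.] -1 [120.  59.]
wrist
 steel [299. 304.] [ 610. -193.] -1 [61. 10.]
 steel [390. 300.] [ 734. -189.] -2 [13. 11.]
 steel [118. 300.] [ 364. -189.] 2 [13. 11.]
 steel [433. 279.] [ 787. -161.] 84 [70. 21.]
 steel [158. 251.] [ 422. -120.] 80 [83. 57.]
 steel [298. 164.] [600.  -3.] -74 [21. 16.]
 steel [154.  14.] [441. 154.] -2 [46. 35.]
```

View pics/wrist0.png

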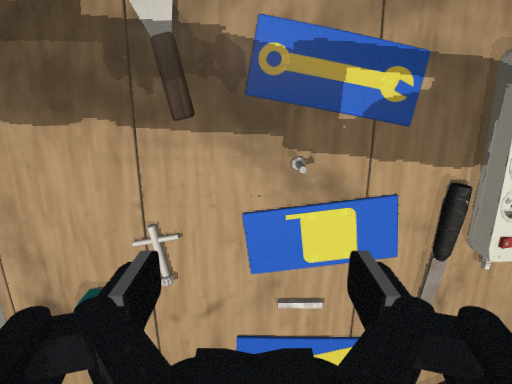

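```bash
python3 - <<'E'
from h import *
im=cv2.cvtColor(cv2.imread('pics/wrist0.png'),cv2.COLOR_BGR2HSV)
for x,y in [(330,240),(270,240),(360,75),(300,100),(270,60),(370,160)]:print(im[y,x])
E
python3 -m jog '[{"claw":1,"linear":[-10,60,0],"dr":[0,0,0]},{"claw":1,"linear":[-10,60,0],"dr":[0,0,0]},{"claw":1,"linear":[-10,60,0],"dr":[0,0,0]},{"claw":1,"linear":[-10,60,0],"dr":[0,0,0]},{"claw":1,"linear":[0,0,0],"dr":[0,0,0]}]'
python3 -m jog '[{"claw":1,"linear":[0,0,0],"dr":[0,0,0]},{"claw":1,"linear":[0,0,0],"dr":[0,0,0]}]'
```

```text
[ 28 168 223]
[109 191 194]
[ 27 164 221]
[111 180 126]
[112 152 126]
[ 17 106  87]
clock: 0.92
ee_pos: [0.5086, 0.2439, 0.25]
tool_rot: [[-0.007, 1.0, -0.001], [1.0, 0.007, 0.001], [0.001, -0.001, -1.0]]
contact_force: [-0.1, -1.0, 0.3]
finger_gap: 0.0854
grip_force: 0.0
clock: 1.18
ee_pos: [0.5104, 0.2386, 0.2503]
tool_rot: [[0.002, 1.0, 0.0], [1.0, -0.002, -0.0], [-0.0, 0.0, -1.0]]
contact_force: [-0.1, -0.1, -0.5]
finger_gap: 0.0854
grip_force: 0.0
```

```bash
sed -i 's/h\[...,1\]>190)&(h\[...,2\]>120/h[...,1]>140)\&(h[...,2]>90/;s/h\[...,0\]>18/h[...,0]>21/' h.py
cat > steel.py <<'E'
from h import *
def steel(g,z=.006,amin=60,smax=75):
    h=hsv(g);m=((h[...,1]<smax)&(h[...,2]>90)).astype(np.uint8)
    for c in conts(m,amin):
        r=rect(cast(g,c,z))
        if r[2][0]<220 and abs(r[0][1])<550:print(' steel',c.mean((0,1)).round(),r[0].round(1),round(r[1],1),np.round(r[2]))
E
python3 - <<'E'
from steel import *
g=grab('wrist','w2');show(g);steel(g)
E
```

```text
pad [639.  100.4] ang -10.2 size [189.  84.] yl [-85. -84.  82.  85.] yt [-15.   1.  15.] [ 11 127 105 114 107 107 105  45   0   0   0   1  65 124  79   2]
pad [625.9 276.5] ang 5.2 size [189.  83.] yl [-42. -40.  42.  43.] yt [-29.  -0.  29.] [  0   0   0   0  56 159 416 126 117 131 146 102   0   0   0   0]
 steel [320. 338.] [601.7 -13.6] -80.0 [44. 16.]
 steel [  2. 304.] [153.7  32.2] 73.5 [84. 14.]
 steel [209. 259.] [452.5 110.2] -78.0 [37. 12.]
 steel [500. 287.] [844.3  54.5] -73.9 [155.  54.]
 steel [200. 216.] [445.5 165.8] -75.7 [62. 60.]
 steel [500. 191.] [816.9 203.4] -3.0 [38. 26.]
 steel [184.  71.] [432.6 333.6] 83.1 [155.  36.]
```

View pics/w2.png

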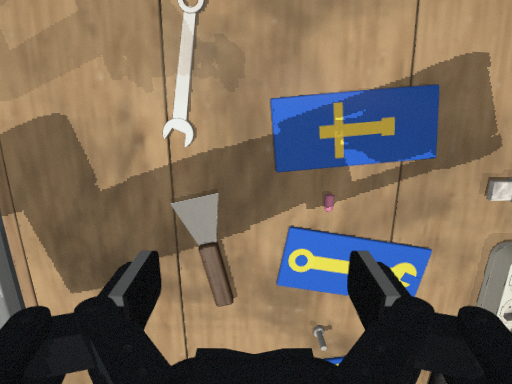

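```bash
for i in 1 2; do python3 -m jog '[{"claw":1,"linear":[0,-60,0],"dr":[0,0,0]},{"claw":1,"linear":[0,-60,0],"dr":[0,0,0]},{"claw":1,"linear":[0,-60,0],"dr":[0,0,0]},{"claw":1,"linear":[0,-60,0],"dr":[0,0,0]},{"claw":1,"linear":[0,0,0],"dr":[0,0,0]}]' >/dev/null; done
python3 -m jog '[{"claw":1,"linear":[0,0,0],"dr":[0,0,0]},{"claw":1,"linear":[0,0,0],"dr":[0,0,0]}]'
python3 - <<'E'
from steel import *
g=grab('wrist','w3');show(g);steel(g)
h=hsv(g)
for c in conts(yellow(h),100):
        r=rect(cast(g,c,.02));print(' yellow',c.mean((0,1)).round(),r[0].round(),round(r[1]),np.round(r[2]))
E
```

```text
clock: 2.72
ee_pos: [0.5103, -0.2385, 0.2506]
tool_rot: [[-0.002, 1.0, 0.001], [1.0, 0.002, 0.0], [0.0, 0.001, -1.0]]
contact_force: [0.1, 0.5, 0.2]
finger_gap: 0.085
grip_force: 0.0
pad [ 617.5 -290.7] ang -1.4 size [189.  84.] yl [-86. -82.  76.  77.] yt [-25.  -1.  24.] [  9 172 199 195 199 199 197 192 197 205 255 302 350 392 184   0]
pad [633.2 -97.2] ang 5.9 size [190.  77.] yl [-42. -25.  42.  42.] yt [-28.   2.  32.] [  0   0   0   0  19  56 688 679 665 654 638 318   0   0   0   0]
 steel [  6. 269.] [ 179.9 -395.2] 74.6 [192.  37.]
 steel [476. 171.] [ 778.  -247.6] 84.2 [115.  21.]
 steel [343. 121.] [ 610.  -192.2] -1.2 [62. 10.]
 steel [177.  44.] [ 421.9 -117.4] 78.9 [80. 58.]
 yellow [209. 254.] [ 458. -354.] 74 [68. 64.]
 yellow [346. 205.] [ 609. -287.] -2 [156.  56.]
 yellow [372.  25.] [628. -98.] 6 [82. 61.]
```

View pics/w3.png

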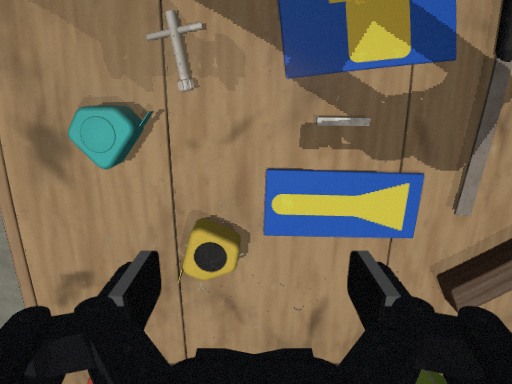

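Wrist view 2 shows the spanner with its jaw toward −y, and the scraper with its handle toward −y. View 3 shows the key with its head toward −y, and the yellow tape at about (210,250) with its tongue toward −y. The scraper pad's outline has its handle toward −x.

```bash
python3 - <<'E'
from h import *
g=grab('wrist')
for ce,a,wh,l,t in pads(g):
    if ce[1]<-200:
        for b in range(-88,84,8):
            k=(l>=b)&(l<b+8)
            if k.sum()>5:print(b,[l[k].min().round(),l[k].max().round()],np.percentile(t[k],[1,99]).round(1))
E
python3 -m jog '[{"claw":1,"linear":[-12,-26,-20],"dr":[0,0,-0.1]},{"claw":1,"linear":[-12,-26,-20],"dr":[0,0,-0.1]},{"claw":1,"linear":[-12,-26,-20],"dr":[0,0,-0.08]},{"claw":1,"linear":[-12,-26,-20],"dr":[0,0,0]},{"claw":1,"linear":[0,0,-20],"dr":[0,0,0]}]' >/dev/null
python3 -m jog '[{"claw":1,"linear":[0,0,0],"dr":[0,0,0]},{"claw":1,"linear":[0,0,0],"dr":[0,0,0]}]'
python3 - <<'E'
from h import *
g=grab('wrist','w4');h=hsv(g)
for c in conts(yellow(h),200):
    for z in (.02,.03):
        r=rect(cast(g,c,z));print(' yellow',c.mean((0,1)).round(),r[0].round(),round(r[1],1),np.round(r[2]))
E
```

```text
-88 [np.float64(-86.0), np.float64(-80.0)] [-9.6  8.1]
-80 [np.float64(-80.0), np.float64(-72.0)] [-12.7  11.4]
-72 [np.float64(-72.0), np.float64(-64.0)] [-12.5  11.6]
-64 [np.float64(-64.0), np.float64(-56.0)] [-12.3  11.8]
-56 [np.float64(-56.0), np.float64(-48.0)] [-13.4  10.8]
-48 [np.float64(-48.0), np.float64(-40.0)] [-13.2  11. ]
-40 [np.float64(-40.0), np.float64(-32.0)] [-13.   11.3]
-32 [np.float64(-32.0), np.float64(-24.0)] [-12.8  11.5]
-24 [np.float64(-24.0), np.float64(-16.0)] [-12.6  11.7]
-16 [np.float64(-16.0), np.float64(-8.0)] [-12.4  11.5]
-8 [np.float64(-8.0), np.float64(-0.0)] [-13.5  10.8]
0 [np.float64(0.0), np.float64(8.0)] [-13.3  11.1]
8 [np.float64(8.0), np.float64(16.0)] [-13.1  11.3]
16 [np.float64(16.0), np.float64(24.0)] [-14.9  12.8]
24 [np.float64(24.0), np.float64(32.0)] [-16.6  15.5]
32 [np.float64(32.0), np.float64(40.0)] [-19.   18.2]
40 [np.float64(40.0), np.float64(48.0)] [-20.3  19.6]
48 [np.float64(48.0), np.float64(56.0)] [-22.8  22. ]
56 [np.float64(56.0), np.float64(64.0)] [-25.3  23.9]
64 [np.float64(64.0), np.float64(72.0)] [-26.9  26.5]
72 [np.float64(72.0), np.float64(77.0)] [-30.3  27.9]
clock: 3.7
ee_pos: [0.4627, -0.3435, 0.1514]
tool_rot: [[0.275, 0.961, 0.001], [0.961, -0.275, -0.001], [-0.001, 0.001, -1.0]]
contact_force: [-0.9, -0.3, 0.4]
finger_gap: 0.0856
grip_force: 0.0
 yellow [247. 194.] [ 459. -351.] 73.8 [68. 65.]
 yellow [247. 194.] [ 460. -348.] 73.8 [66. 62.]
 yellow [426.  71.] [ 607. -290.] -1.7 [155.  57.]
 yellow [426.  71.] [ 602. -290.] -1.7 [149.  55.]
```

View pics/w4.png

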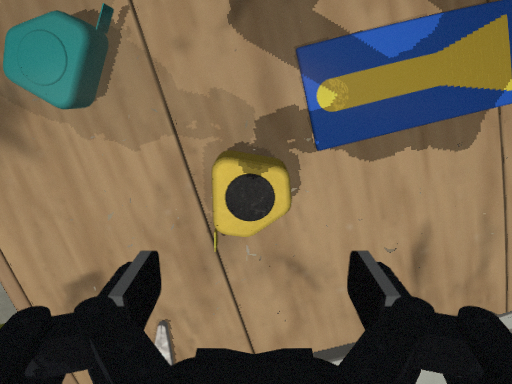

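The tape is centred at (252,194) between the fingers, with its tongue at (215,240). The yaw is right.

```bash
python3 -m jog '[{"claw":1,"linear":[-2.7,-5,-40],"dr":[0,0,0]},{"claw":1,"linear":[0,0,-40],"dr":[0,0,0]},{"claw":1,"linear":[0,0,-30],"dr":[0,0,0]},{"claw":1,"linear":[0,0,-15],"dr":[0,0,0]},{"claw":1,"linear":[0,0,0],"dr":[0,0,0]}]' | grep -E 'ee|force'
python3 -m jog '[{"claw":0,"linear":[0,0,0],"dr":[0,0,0]},{"claw":0,"linear":[0,0,0],"dr":[0,0,0]},{"claw":0,"linear":[0,0,0],"dr":[0,0,0]},{"claw":0,"linear":[0,0,0],"dr":[0,0,0]},{"claw":0,"linear":[0,0,0],"dr":[0,0,0]}]'
python3 - <<'E'
from h import *
g=grab('scene');show(g)
g=grab('side');show(g)
E
```

```text
ee_pos: [0.4594, -0.3487, 0.0252]
contact_force: [0.3, 0.3, 0.3]
grip_force: 0.0
clock: 5.0
ee_pos: [0.4607, -0.3502, 0.0281]
tool_rot: [[0.276, 0.961, 0.004], [0.961, -0.276, -0.003], [-0.002, 0.004, -1.0]]
contact_force: [-0.6, 0.3, 6.2]
finger_gap: 0.06
grip_force: 66.2
pad [ 657.8 -291.8] ang -1.4 size [108.  82.] yl [-49. -45.  37.  38.] yt [-23.   1.  26.] [ 0  0  0  2 24 37 41 51 60 69 81 13  0  0  0  0]
pad [626.8 279.1] ang 5.3 size [187.  82.] yl [-41. -40.  40.  41.] yt [-27.  -1.  27.] [ 0  0  0  0 10 23 62 22 20 22 27 15  0  0  0  0]
pad [639.7 102.4] ang -10.1 size [187.  82.] yl [-83. -83.  77.  80.] yt [-17.  -0.  13.] [ 0 21 18 21 20 19 19 19 20 21 23 20 32 35 10  0]
pad [633.9 -88.7] ang 7.4 size [186.  82.] yl [-34. -25.  38.  39.] yt [-33.  -1.  30.] [ 0  0  0  0  0  6 68 70 71 68 68 19  0  0  0  0]
pad [ 617.8 -286. ] ang -1.9 size [185.  81.] yl [-82. -80.  75.  76.] yt [-25.  -3.  21.] [ 0 13 20 17 20 19 16 22 16 20 27 27 41 43 17  0]
```

```bash
python3 -m jog '[{"claw":0,"linear":[0,0,30],"dr":[0,0,0]},{"claw":0,"linear":[0,0,50],"dr":[0,0,0]},{"claw":0,"linear":[20,20,20],"dr":[0,0,-0.166]},{"claw":0,"linear":[30,43,0],"dr":[0,0,-0.166]},{"claw":0,"linear":[30,43,0],"dr":[0,0,-0.166]}]' >/dev/null
python3 -m jog '[{"claw":0,"linear":[30,43,0],"dr":[0,0,-0.166]},{"claw":0,"linear":[30,43,0],"dr":[0,0,-0.166]},{"claw":0,"linear":[30,43,0],"dr":[0,0,-0.166]},{"claw":0,"linear":[11,24,0],"dr":[0,0,-0.166]},{"claw":0,"linear":[0,0,0],"dr":[0,0,0]}]'
python3 -m jog '[{"claw":0,"linear":[0,0,0],"dr":[0,0,0]},{"claw":0,"linear":[0,0,0],"dr":[0,0,0]}]'
python3 - <<'E'
from h import *
g=grab('wrist','w5');show(g)
E
```

```text
clock: 6.35
ee_pos: [0.6404, -0.0876, 0.1242]
tool_rot: [[0.991, 0.132, -0.002], [0.132, -0.991, 0.001], [-0.002, -0.001, -1.0]]
contact_force: [-0.8, -0.2, -1.4]
finger_gap: 0.0605
grip_force: 66.7
clock: 6.6
ee_pos: [0.6397, -0.0912, 0.1251]
tool_rot: [[0.992, 0.128, -0.001], [0.128, -0.992, -0.0], [-0.001, 0.0, -1.0]]
contact_force: [-0.9, -0.4, -3.2]
finger_gap: 0.06
grip_force: 66.7
pad [ 620.5 -290.1] ang -1.5 size [184.  87.] yl [-75. -67.  73.  74.] yt [-16.   1.  25.] [  0   9 171 288 300 313 320 335 350 407 510 528 529 529  94   0]
pad [605.5 -96.7] ang 7.3 size [245. 123.] yl [-123.  -98.   68.   69.] yt [-58.   6.  60.] [ 847 1098  724  686  611  652  761 1057 1748 2028 1699 1483 1203 1080
    0    0]
pad [638.1  84.9] ang -6.4 size [192.  65.] yl [-87. -85.  81.  84.] yt [-1. 16. 28.] [ 43 182 178 248 252 264 276 286 122   1 271 331 129 177 228   2]
```

View pics/w5.png

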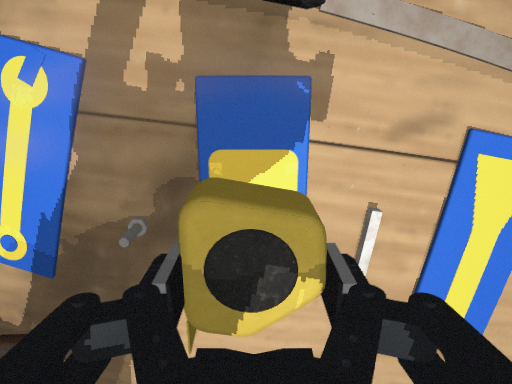

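Run:
```python
from h import *
g=grab('wrist');s=manip.read_state();tr=np.array(s['tool_rot']);p=np.array(s['ee_pos'])
def rel(q):return ((np.c_[q*1000,np.zeros(len(q))]-p*1000*[1,1,0])@tr)[:,:2].round(1)
px=[(196,76),(310,76),(209,150),(298,150),(195,120),(309,180)]
P=cast(g,px,.006);print((P*1000).round(1).tolist(),'rel x,y tool',rel(P).tolist())
print('face',rel(cast(g,[(251,271),(251,230),(251,312),(205,270),(298,270)],p[2]+.008)).tolist())
```

```text
[[722.1, -40.6], [732.4, -121.3], [670.2, -54.8], [678.7, -121.4], [691.1, -42.5], [656.7, -133.7]] rel x,y tool [[88.0, -39.6], [87.9, 41.7], [34.7, -32.2], [34.6, 34.9], [57.0, -41.7], [11.3, 44.3]]
face [[6.2, 0.3], [24.2, 0.4], [-13.7, 0.3], [6.6, -18.3], [6.6, 19.4]]
```

Run:
```python
from h import *
g=grab('wrist','w5b');s=manip.read_state();tr=np.array(s['tool_rot']);p=np.array(s['ee_pos'])
def rel(q):return ((np.c_[q*1000,np.zeros(len(q))]-p*1000*[1,1,0])@tr)[:,:2].round(1)
for z in(-.028,-.022,-.01,.005,.008): print(z,rel(cast(g,[(225,180),(251,208),(215,333),(192,350)],p[2]+z)).tolist())
w=dict(g);R=np.array([[.275,.961,.001],[.961,-.275,-.001],[-.001,.001,-1]]);T=np.eye(4);T[:3,:3]=R;T[:3,3]=[.4627,-.3435,.1514]
C=T@manip.camera_params('wrist')['tool_from_camera'];w['Rc'],w['c']=C[:3,:3],C[:3,3]
print(((np.c_[cast(w,[(250,197),(250,153),(250,236)],.036)*1000,[0]*3]-[462.7,-343.5,0])@R)[:,:2].round(1))
```

```text
-0.028 [[34.8, -12.3], [20.5, 0.2], [-55.5, -20.7], [-68.1, -34.8]]
-0.022 [[36.4, -11.8], [22.6, 0.2], [-50.4, -19.8], [-62.5, -33.4]]
-0.01 [[39.5, -10.7], [26.8, 0.3], [-40.2, -18.1], [-51.3, -30.5]]
0.005 [[43.3, -9.3], [32.1, 0.5], [-27.4, -15.9], [-37.2, -26.9]]
0.008 [[44.1, -9.0], [33.1, 0.5], [-24.8, -15.4], [-34.4, -26.2]]
[[ -1.2  -1.3]
 [ 33.   -1.2]
 [-34.   -1.5]]
```

```bash
python3 -m jog '[{"claw":0,"linear":[-3.8,-1.7,-30],"dr":[0,0,0]},{"claw":0,"linear":[0,0,-35],"dr":[0,0,0]},{"claw":0,"linear":[0,0,-17],"dr":[0,0,0]},{"claw":0,"linear":[0,0,0],"dr":[0,0,0]},{"claw":0,"linear":[0,0,0],"dr":[0,0,0]}]'
python3 -m jog '[{"claw":0,"linear":[0,0,-4],"dr":[0,0,0]},{"claw":0,"linear":[0,0,-3],"dr":[0,0,0]},{"claw":0,"linear":[0,0,0],"dr":[0,0,0]}]'
```

```text
clock: 7.38
ee_pos: [0.6377, -0.0921, 0.0451]
tool_rot: [[0.992, 0.128, 0.003], [0.128, -0.992, -0.001], [0.003, 0.001, -1.0]]
contact_force: [-0.1, -0.8, -2.4]
finger_gap: 0.0604
grip_force: 66.7
clock: 7.75
ee_pos: [0.6364, -0.0916, 0.0362]
tool_rot: [[0.992, 0.128, -0.0], [0.128, -0.992, 0.0], [-0.0, -0.0, -1.0]]
contact_force: [-0.1, -0.1, -3.5]
finger_gap: 0.0601
grip_force: 66.7
```

```bash
python3 -m jog '[{"claw":0,"linear":[0,-1,-1],"dr":[0,0,0]},{"claw":0,"linear":[0,0,-0.7],"dr":[0,0,0]},{"claw":0,"linear":[0,0,0],"dr":[0,0,0]},{"claw":0,"linear":[0,0,0],"dr":[0,0,0]}]'
python3 -m jog '[{"claw":1,"linear":[0,0,0],"dr":[0,0,0]},{"claw":1,"linear":[0,0,0],"dr":[0,0,0]},{"claw":1,"linear":[0,0,0],"dr":[0,0,0]},{"claw":1,"linear":[0,0,0],"dr":[0,0,0]}]'
python3 -m jog '[{"claw":1,"linear":[0,0,30],"dr":[0,0,0]},{"claw":1,"linear":[0,0,50],"dr":[0,0,0]},{"claw":1,"linear":[-20,0,30],"dr":[0,0,0]},{"claw":1,"linear":[0,0,0],"dr":[0,0,0]},{"claw":1,"linear":[0,0,0],"dr":[0,0,0]}]'
python3 - <<'E'
from h import *
g=grab('wrist','w6');show(g)
E
```

```text
clock: 8.25
ee_pos: [0.6365, -0.0927, 0.0347]
tool_rot: [[0.992, 0.128, 0.0], [0.128, -0.992, -0.0], [0.0, 0.0, -1.0]]
contact_force: [0.0, 0.2, -3.2]
finger_gap: 0.0603
grip_force: 66.7
clock: 8.75
ee_pos: [0.6367, -0.0927, 0.035]
tool_rot: [[0.992, 0.128, 0.001], [0.128, -0.992, -0.0], [0.001, 0.0, -1.0]]
contact_force: [-0.5, -0.2, -0.1]
finger_gap: 0.0855
grip_force: 0.0
clock: 9.38
ee_pos: [0.6162, -0.0926, 0.1437]
tool_rot: [[0.992, 0.128, -0.001], [0.128, -0.992, 0.0], [-0.001, -0.0, -1.0]]
contact_force: [-0.2, -0.1, 0.4]
finger_gap: 0.0855
grip_force: 0.0
pad [ 617.9 -290. ] ang -1.5 size [189.  86.] yl [-87. -82.  76.  77.] yt [-19.  -0.  24.] [ 28 238 271 281 294 306 313 325 335 371 473 586 622 618 245   0]
pad [634.  -92.9] ang 7.4 size [188.  83.] yl [-51. -38.  40.  40.] yt [-35.   3.  33.] [   0    0    0    3   97  785  652  501  474  878 1245  449    0    0
    0    0]
pad [639.4  95.5] ang -9.4 size [189.  80.] yl [-88. -84.  80.  83.] yt [-13.   4.  20.] [ 50 236 258 239 244 246 177 215 276 294 233 256 504 545 239   0]
```

View pics/w6.png

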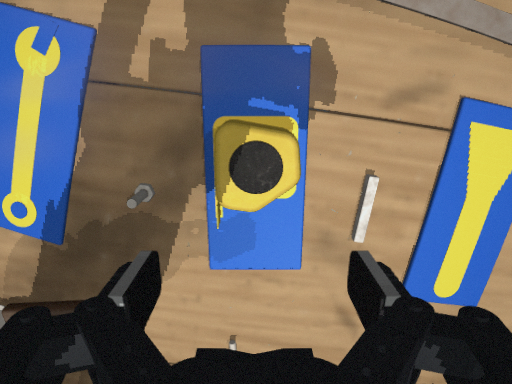

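Run:
```python
from h import *
g=grab('wrist');a=np.radians(7.4);e=np.array([np.cos(a),np.sin(a)]);f=np.array([-e[1],e[0]])
def loc(px,z):
    q=cast(g,px,z)*1000-[634,-92.9];return np.c_[q@e,q@f].round(1).tolist()
print('face',loc([(256,167),(256,140),(256,194),(228,167),(284,167)],.042))
print('pad/outline z6',loc([(202,46),(310,46),(210,268),(300,268),(256,116),(213,150),(299,150),(218,228)],.006))
print('case low edge',loc([(230,121),(218,228)],.010),loc([(230,121)],.014))
h=hsv(g);b=((h[...,2]<60)).astype(np.uint8);b[:,:200]=0;b[:,320:]=0;b[:110]=0;b[225:]=0
for c in conts(b,300):print(c.mean((0,1)),cv2.minEnclosingCircle(c))
```

```text
face [[7.5, -0.2], [26.6, -0.2], [-12.4, -0.2], [7.6, 19.6], [7.5, -20.0]]
pad/outline z6 [[92.5, 40.1], [92.5, -40.8], [-93.8, 41.2], [-93.8, -40.5], [40.6, -0.4], [13.8, 34.3], [13.7, -35.2], [-54.3, 32.5]]
case low edge [[37.1, 19.8], [-52.6, 32.1]] [[37.4, 19.5]]
[258.40314136 169.38743455] ((255.6750030517578, 166.59165954589844), 26.7225399017334)
```

The tape lies on its outline: its face is at 7.5 mm along and 0.2 mm off to the side, against 8 and 0. Next is the scraper.

```bash
for i in 1 2; do python3 -m jog '[{"claw":1,"linear":[-16,20,0],"dr":[0,0,0.169]},{"claw":1,"linear":[-16,20,0],"dr":[0,0,0.169]},{"claw":1,"linear":[-16,20,0],"dr":[0,0,0.169]},{"claw":1,"linear":[-16,20,0],"dr":[0,0,0.169]},{"claw":1,"linear":[-16,20,0],"dr":[0,0,0.169]}]' >/dev/null; done
python3 -m jog '[{"claw":1,"linear":[0,0,0],"dr":[0,0,0]},{"claw":1,"linear":[0,0,0],"dr":[0,0,0]},{"claw":1,"linear":[0,0,0],"dr":[0,0,0]}]'
python3 - <<'E'
from steel import *
g=grab('wrist','w7');steel(g,.008)
E
```

```text
clock: 11.1
ee_pos: [0.4569, 0.1067, 0.1442]
tool_rot: [[-0.244, 0.97, -0.001], [0.97, 0.244, -0.0], [-0.0, -0.001, -1.0]]
contact_force: [0.0, -0.1, 0.4]
finger_gap: 0.0853
grip_force: 0.0
 steel [175. 356.] [422.9 -86. ] 83.4 [29. 13.]
 steel [391. 299.] [611.   29.3] 12.5 [11. 10.]
 steel [117. 299.] [355.5 -34.9] 15.6 [12. 10.]
 steel [259. 104.] [445. 166.] -77.2 [62. 60.]
```

View pics/w7.png

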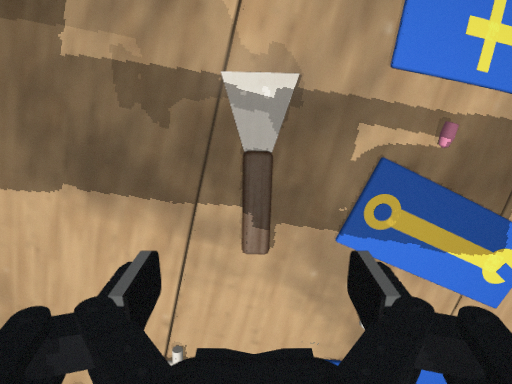

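The scraper is centred in view: its handle runs from (258,152) to (256,253), and the blade edge is at row 73.

Run:
```python
from h import *
g=grab('wrist');s=manip.read_state();tr=np.array(s['tool_rot']);p=np.array(s['ee_pos'])
def rel(px,z):
    q=cast(g,px,z);return ((np.c_[q*1000,np.zeros(len(q))]-p*1000*[1,1,0])@tr)[:,:2].round(1).tolist()
print('blade end',rel([(222,72),(299,74),(260.5,73)],.008))
print('handle end',rel([(256,253)],.012),'mid',rel([(257.5,200)],.014),rel([(257.8,165)],.014))
```

```text
blade end [[90.9, -24.9], [89.5, 33.7], [90.1, 4.4]]
handle end [[-59.0, 1.1]] mid [[-9.4, 2.2]] [[19.9, 2.4]]
```

```bash
python3 -m jog '[{"claw":0.7,"linear":[2.1,1,-40],"dr":[0,0,-0.022]},{"claw":0.7,"linear":[0,0,-40],"dr":[0,0,0]},{"claw":0.7,"linear":[0,0,-30],"dr":[0,0,0]},{"claw":0.7,"linear":[0,0,-9],"dr":[0,0,0]},{"claw":0.7,"linear":[0,0,0],"dr":[0,0,0]}]' | grep -E 'ee|force'
python3 -m jog '[{"claw":0,"linear":[0,0,0],"dr":[0,0,0]},{"claw":0,"linear":[0,0,0],"dr":[0,0,0]},{"claw":0,"linear":[0,0,0],"dr":[0,0,0]},{"claw":0,"linear":[0,0,0],"dr":[0,0,0]},{"claw":0,"linear":[0,0,0],"dr":[0,0,0]}]'
```

```text
ee_pos: [0.4588, 0.1081, 0.0257]
contact_force: [0.8, -0.1, 0.1]
grip_force: 0.0
clock: 12.45
ee_pos: [0.46, 0.1085, 0.0274]
tool_rot: [[-0.224, 0.975, 0.004], [0.975, 0.224, 0.0], [-0.0, 0.004, -1.0]]
contact_force: [-1.0, 0.5, 5.3]
finger_gap: 0.0221
grip_force: 60.1
```

```bash
python3 -m jog '[{"claw":0,"linear":[0,0,40],"dr":[0,0,0]},{"claw":0,"linear":[0,0,50],"dr":[0,0,0]},{"claw":0,"linear":[14,-40,10],"dr":[0,0,-0.182]},{"claw":0,"linear":[14,-40,0],"dr":[0,0,-0.182]},{"claw":0,"linear":[14,-40,0],"dr":[0,0,-0.182]}]' >/dev/null
python3 -m jog '[{"claw":0,"linear":[14,-40,0],"dr":[0,0,-0.182]},{"claw":0,"linear":[14,-40,0],"dr":[0,0,-0.182]},{"claw":0,"linear":[14,-40,0],"dr":[0,0,-0.182]},{"claw":0,"linear":[14,-40,0],"dr":[0,0,-0.182]},{"claw":0,"linear":[14,-40,0],"dr":[0,0,-0.182]}]' >/dev/null
python3 -m jog '[{"claw":0,"linear":[15,-40,0],"dr":[0,0,-0.182]},{"claw":0,"linear":[15,-39,0],"dr":[0,0,-0.182]},{"claw":0,"linear":[0,0,0],"dr":[0,0,0]},{"claw":0,"linear":[0,0,0],"dr":[0,0,0]},{"claw":0,"linear":[0,0,0],"dr":[0,0,0]}]'
python3 - <<'E'
from steel import *
g=grab('wrist','w8');show(g);s=manip.read_state();steel(g,s['ee_pos'][2]-.019)
E
```

```text
clock: 14.32
ee_pos: [0.6004, -0.2894, 0.1256]
tool_rot: [[1.0, -0.021, -0.0], [-0.021, -1.0, 0.001], [-0.0, -0.001, -1.0]]
contact_force: [-0.0, 0.0, -1.1]
finger_gap: 0.0217
grip_force: 59.4
pad [633.8 -95. ] ang 6.9 size [189.  85.] yl [-26. -25.  41.  42.] yt [-31. -23.  -5.] [  0   0   0   0   0  55 324  93  24  48 202 190   0   0   0   0]
 steel [245. 327.] [ 555.3 -286.2] -2.1 [29.  7.]
 steel [251. 268.] [ 592.7 -289.1] 5.5 [40. 11.]
 steel [127. 187.] [ 636.4 -233.5] 0.2 [36.  7.]
 steel [257. 108.] [ 662.  -294.8] 3.3 [64. 59.]
```

View pics/w8.png

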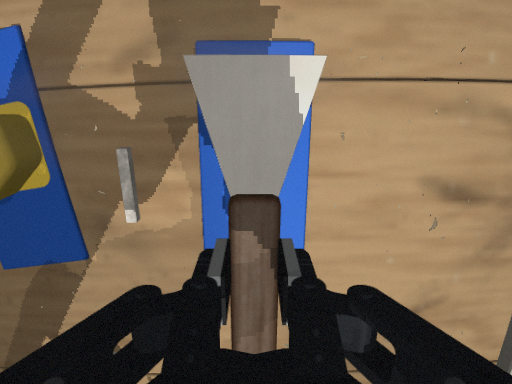

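The held scraper's blade edge runs from (184,56) to (326,57). The pad's far corners are at (196,41) and (313,42).

Run:
```python
from h import *
g=grab('wrist');s=manip.read_state();tr=np.array(s['tool_rot']);p=np.array(s['ee_pos'])
def rel(px,z):
    q=cast(g,px,z);return ((np.c_[q*1000,np.zeros(len(q))]-p*1000*[1,1,0])@tr)[:,:2].round(1).tolist()
print('blade end',rel([(184,56),(326,57)],p[2]-.0194),'handle',rel([(254.5,205)],p[2]-.013),rel([(255,320)],p[2]-.013))
print('pad',rel([(196,41),(313,42),(204,248),(305,248)],.006))
```

```text
blade end [[90.5, -27.5], [90.1, 31.4]] handle [[27.5, 1.7]] [[-34.1, 2.0]]
pad [[111.8, -38.9], [111.2, 42.8], [-46.7, -39.9], [-46.8, 43.9]]
```

```bash
python3 -m jog '[{"claw":0,"linear":[1,0,-40],"dr":[0,0,0]},{"claw":0,"linear":[0,0,-35],"dr":[0,0,0]},{"claw":0,"linear":[0,0,-10],"dr":[0,0,0]},{"claw":0,"linear":[0,0,-4],"dr":[0,0,0]},{"claw":0,"linear":[0,0,0],"dr":[0,0,0]}]' >/dev/null
python3 -m jog '[{"claw":0,"linear":[0,0,-2],"dr":[0,0,0]},{"claw":0,"linear":[0,0,0],"dr":[0,0,0]},{"claw":0,"linear":[0,0,0],"dr":[0,0,0]}]'
```

```text
clock: 15.42
ee_pos: [0.6018, -0.2908, 0.0351]
tool_rot: [[1.0, -0.023, 0.001], [-0.023, -1.0, -0.0], [0.001, 0.0, -1.0]]
contact_force: [0.4, -0.6, -1.8]
finger_gap: 0.0221
grip_force: 59.4
```

```bash
python3 -m jog '[{"claw":0,"linear":[0,1.2,-1],"dr":[0,0,0]},{"claw":0,"linear":[0,0,-1],"dr":[0,0,0]},{"claw":0,"linear":[0,0,0],"dr":[0,0,0]},{"claw":0,"linear":[0,0,0],"dr":[0,0,0]}]'
python3 -m jog '[{"claw":0.7,"linear":[0,0,0],"dr":[0,0,0]},{"claw":0.7,"linear":[0,0,0],"dr":[0,0,0]},{"claw":0.7,"linear":[0,0,0],"dr":[0,0,0]},{"claw":0.7,"linear":[0,0,0],"dr":[0,0,0]}]' | grep -E 'force|gap'
python3 -m jog '[{"claw":0.7,"linear":[0,0,30],"dr":[0,0,0]},{"claw":0.7,"linear":[0,0,50],"dr":[0,0,0]},{"claw":1,"linear":[0,0,35],"dr":[0,0,0]},{"claw":1,"linear":[0,0,0],"dr":[0,0,0]},{"claw":1,"linear":[0,0,0],"dr":[0,0,0]}]'
python3 - <<'E'
from h import *
g=grab('wrist','w9');s=manip.read_state();h=hsv(g)
from steel import steel
show(g);steel(g,.014)
E
```

```text
clock: 15.92
ee_pos: [0.6017, -0.2894, 0.0335]
tool_rot: [[1.0, -0.023, 0.0], [-0.023, -1.0, -0.0], [0.0, 0.0, -1.0]]
contact_force: [-1.7, 2.2, 5.2]
finger_gap: 0.0217
grip_force: 60.1
contact_force: [-0.4, -0.0, 0.7]
finger_gap: 0.0595
grip_force: 0.0
clock: 17.05
ee_pos: [0.6012, -0.2893, 0.1466]
tool_rot: [[1.0, -0.023, -0.001], [-0.023, -1.0, 0.001], [-0.001, -0.001, -1.0]]
contact_force: [-0.8, 0.2, 0.3]
finger_gap: 0.0858
grip_force: 0.0
pad [ 618.4 -291.4] ang -1.4 size [188.  83.] yl [-86. -86.  76.  76.] yt [-28.  -2.  12.] [40 40  0  8  2  0  0  2  7  2  0  0  0  0 14  0]
pad [633.7 -94.1] ang 7.4 size [188.  86.] yl [-42. -38.  41.  42.] yt [-32.  -0.  34.] [  0   0   0   0  38 187 562 342 285 337 411 270   0   0   0   0]
 steel [510. 317.] [ 459.5 -545.2] 15.6 [39.  7.]
 steel [253. 198.] [ 593.5 -289.8] 1.9 [32. 10.]
 steel [136. 180.] [ 611.2 -193.6] 0.5 [59. 10.]
 steel [253. 108.] [ 661.9 -292. ] -2.7 [63. 59.]
```

View pics/w9.png

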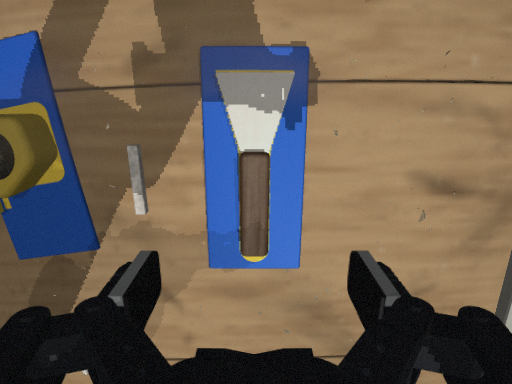

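The scraper lies on its outline. Only the rounded cap at the end of the handle outline shows, at about (254,259), and the blade edge lines up. Next is the key.

```bash
for i in 1 2; do python3 -m jog '[{"claw":1,"linear":[-18,17,0],"dr":[0,0,0.177]},{"claw":1,"linear":[-18,17,0],"dr":[0,0,0.177]},{"claw":1,"linear":[-18,17,0],"dr":[0,0,0.177]},{"claw":1,"linear":[-18,17,0],"dr":[0,0,0.177]},{"claw":1,"linear":[-18,17,0],"dr":[0,0,0.177]}]' >/dev/null; done
python3 -m jog '[{"claw":1,"linear":[0,0,0],"dr":[0,0,0]},{"claw":1,"linear":[0,0,0],"dr":[0,0,0]},{"claw":1,"linear":[0,0,0],"dr":[0,0,0]}]'
python3 - <<'E'
from steel import *
g=grab('wrist','w10');steel(g,.006)
E
```

```text
clock: 18.73
ee_pos: [0.4219, -0.12, 0.1472]
tool_rot: [[-0.174, 0.985, -0.001], [0.985, 0.174, 0.0], [0.0, -0.001, -1.0]]
contact_force: [-0.3, 0.6, -0.3]
finger_gap: 0.0853
grip_force: 0.0
 steel [432. 379.] [ 655.  -301.2] 5.5 [35. 18.]
 steel [432. 289.] [ 609.5 -193.4] -2.5 [66. 12.]
 steel [264. 179.] [ 422.3 -119. ] 80.1 [83. 58.]
```

View pics/w10.png

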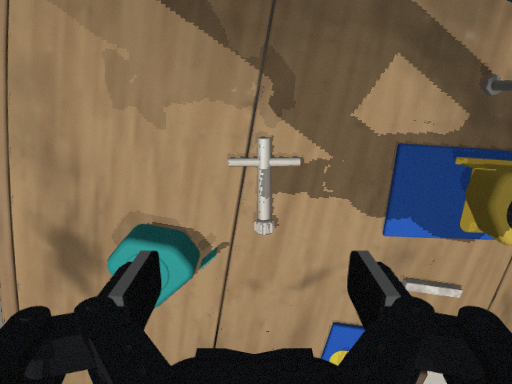

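Run:
```python
from h import *
g=grab('wrist');s=manip.read_state();tr=np.array(s['tool_rot']);p=np.array(s['ee_pos'])
def rel(px,z):
    q=cast(g,px,z);return ((np.c_[q*1000,np.zeros(len(q))]-p*1000*[1,1,0])@tr)[:,:2].round(1).tolist()
print('key ends',rel([(264,138),(264,234)],.006),'bar',rel([(229,162),(300,161)],.006),'shaft',rel([(264.5,200)],.006))
print('decoy',rel([(215,250),(200,260),(160,225)],.02))
```

```text
key ends [[40.0, 7.6], [-44.8, 8.3]] bar [[20.2, -21.3], [21.0, 37.7]] shaft [[-13.0, 8.5]]
decoy [[-53.5, -34.0], [-63.2, -47.5], [-30.5, -79.5]]
```

```bash
python3 -m jog '[{"claw":0.5,"linear":[9.1,-4.5,-40],"dr":[0,0,0.01]},{"claw":0.5,"linear":[0,0,-40],"dr":[0,0,0]},{"claw":0.5,"linear":[0,0,-30],"dr":[0,0,0]},{"claw":0.5,"linear":[0,0,-13],"dr":[0,0,0]},{"claw":0.5,"linear":[0,0,0],"dr":[0,0,0]}]' | grep -E 'ee|force'
python3 -m jog '[{"claw":0.3,"linear":[0,0,0],"dr":[0,0,0]},{"claw":0.3,"linear":[0,0,0],"dr":[0,0,0]},{"claw":0.3,"linear":[0,0,0],"dr":[0,0,0]}]' | grep -E 'ee|force|gap'
python3 -m jog '[{"claw":0,"linear":[0,0,0],"dr":[0,0,0]},{"claw":0,"linear":[0,0,0],"dr":[0,0,0]},{"claw":0,"linear":[0,0,0],"dr":[0,0,0]},{"claw":0,"linear":[0,0,0],"dr":[0,0,0]}]'
```

```text
ee_pos: [0.4305, -0.124, 0.0241]
contact_force: [-0.3, -0.5, 0.1]
grip_force: 0.0
ee_pos: [0.4313, -0.1242, 0.0256]
contact_force: [-1.0, -0.6, -0.2]
finger_gap: 0.0256
grip_force: 0.0
clock: 20.32
ee_pos: [0.4311, -0.1242, 0.0255]
tool_rot: [[-0.185, 0.983, 0.001], [0.983, 0.185, -0.0], [-0.001, 0.001, -1.0]]
contact_force: [-1.3, -0.2, 4.9]
finger_gap: 0.0065
grip_force: 58.9
```

The gap of 6.5 mm is less than the 11 mm shaft, so I'm gripping too high. I'll regrip lower.

```bash
python3 -m jog '[{"claw":0.3,"linear":[0,0,0],"dr":[0,0,0]},{"claw":0.3,"linear":[0,0,0],"dr":[0,0,0]},{"claw":0.3,"linear":[0,0,-2],"dr":[0,0,0]},{"claw":0.3,"linear":[0,0,-2],"dr":[0,0,0]},{"claw":0.3,"linear":[0,0,0],"dr":[0,0,0]}]' | grep -E 'ee|force'
python3 -m jog '[{"claw":0,"linear":[0,0,0],"dr":[0,0,0]},{"claw":0,"linear":[0,0,0],"dr":[0,0,0]},{"claw":0,"linear":[0,0,0],"dr":[0,0,0]},{"claw":0,"linear":[0,0,0],"dr":[0,0,0]}]'
```

```text
ee_pos: [0.4305, -0.1239, 0.0203]
contact_force: [-0.1, 0.4, 0.2]
grip_force: 0.0
clock: 21.45
ee_pos: [0.4308, -0.124, 0.0208]
tool_rot: [[-0.185, 0.983, 0.0], [0.983, 0.185, -0.0], [-0.0, 0.0, -1.0]]
contact_force: [0.2, 0.7, 0.6]
finger_gap: 0.008
grip_force: 58.6
```

```bash
python3 -m jog '[{"claw":0,"linear":[0,0,40],"dr":[0,0,0]},{"claw":0,"linear":[0,0,50],"dr":[0,0,0]},{"claw":0,"linear":[20,40,10],"dr":[0,0,0.164]},{"claw":0,"linear":[20,40,0],"dr":[0,0,0.164]},{"claw":0,"linear":[20,40,0],"dr":[0,0,0.164]}]' | grep gap
python3 -m jog '[{"claw":0,"linear":[20,40,0],"dr":[0,0,0.164]},{"claw":0,"linear":[20,40,0],"dr":[0,0,0.164]},{"claw":0,"linear":[20,40,0],"dr":[0,0,0.164]},{"claw":0,"linear":[20,40,0],"dr":[0,0,0.164]},{"claw":0,"linear":[20,40,0],"dr":[0,0,0.164]}]' >/dev/null
python3 -m jog '[{"claw":0,"linear":[20,40,0],"dr":[0,0,0.165]},{"claw":0,"linear":[20,41,0],"dr":[0,0,0]},{"claw":0,"linear":[0,0,0],"dr":[0,0,0]},{"claw":0,"linear":[0,0,0],"dr":[0,0,0]},{"claw":0,"linear":[0,0,0],"dr":[0,0,0]}]'
python3 - <<'E'
from steel import *
g=grab('wrist','w11');show(g);s=manip.read_state();steel(g,s['ee_pos'][2]-.015)
E
```

```text
finger_gap: 0.0081
clock: 23.32
ee_pos: [0.6304, 0.2758, 0.1207]
tool_rot: [[-0.996, -0.091, -0.001], [-0.091, 0.996, -0.0], [0.001, -0.0, -1.0]]
contact_force: [-0.1, 0.4, 0.2]
finger_gap: 0.0084
grip_force: 58.8
pad [672.5 305.1] ang 5.5 size [65. 34.] yl [-20. -20. -11. -11.] yt [-17. -16. -15.] [ 0  0  0  0  0  0 40  4  0  0  0  0  0  0  0  0]
pad [580.9 272.1] ang 5.2 size [97. 83.] yl [ 3.  3. 29. 29.] yt [-30.   2.  30.] [  0   0   0   0   0   0   0   0 216 470 392   0   0   0   0   0]
pad [639.7 104.7] ang -9.0 size [190.  78.] yl [-86. -82.  81.  86.] yt [-23.  -5.  10.] [ 16  78 332 372 227 111 304 297 288 272 266 248 354 413 184   9]
 steel [  8. 364.] [713.8 135.5] -52.7 [20.  8.]
 steel [256. 225.] [624.1 265.8] -15.2 [86. 59.]
 steel [250.  55.] [539.1 264.9] -86.6 [22.  5.]
```

View pics/w11.png

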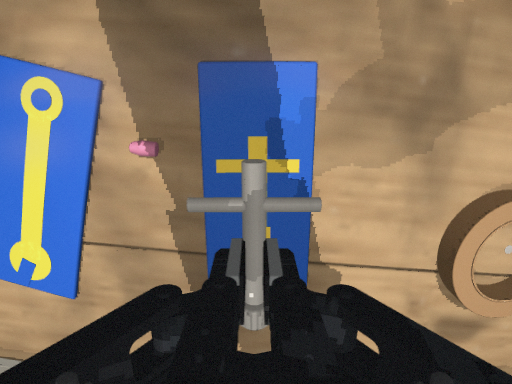

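Run:
```python
from h import *
g=grab('wrist');s=manip.read_state();tr=np.array(s['tool_rot']);p=np.array(s['ee_pos'])
def rel(px,z):
    q=cast(g,px,z);return ((np.c_[q*1000,np.zeros(len(q))]-p*1000*[1,1,0])@tr)[:,:2].round(1).tolist()
print('key',rel([(254,161),(188,204),(321,205),(254,300)],p[2]-.0148))
print('outline',rel([(258,136),(217,166),(299,166)],.006),'pad',rel([(198,62),(317,62),(206,270),(309,270)],.006))
```

```text
key [[48.1, -1.5], [28.4, -31.4], [27.9, 28.8], [-22.3, -1.5]]
outline [[46.9, 1.4], [24.6, -29.3], [24.6, 32.2]] pad [[98.4, -40.4], [98.4, 42.2], [-63.6, -41.6], [-63.7, 44.3]]
```

```bash
python3 -m jog '[{"claw":0,"linear":[3,2.9,-40],"dr":[0,0,0]},{"claw":0,"linear":[0,0,-35],"dr":[0,0,0]},{"claw":0,"linear":[0,0,-12],"dr":[0,0,0]},{"claw":0,"linear":[0,0,-3],"dr":[0,0,0]},{"claw":0,"linear":[0,0,0],"dr":[0,0,0]}]' >/dev/null
python3 -m jog '[{"claw":0,"linear":[0,0,-2],"dr":[0,0,0]},{"claw":0,"linear":[0,0,0],"dr":[0,0,0]},{"claw":0,"linear":[0,0,0],"dr":[0,0,0]}]'
```

```text
clock: 24.42
ee_pos: [0.6339, 0.28, 0.0291]
tool_rot: [[-0.996, -0.092, 0.001], [-0.092, 0.996, 0.0], [-0.001, 0.0, -1.0]]
contact_force: [-0.4, -0.5, -1.2]
finger_gap: 0.0081
grip_force: 58.8
```

```bash
python3 -m jog '[{"claw":0,"linear":[-0.4,-1.2,-1],"dr":[0,0,0]},{"claw":0,"linear":[0,0,-1.2],"dr":[0,0,0]},{"claw":0,"linear":[0,0,0],"dr":[0,0,0]},{"claw":0,"linear":[0,0,0],"dr":[0,0,0]}]'
python3 -m jog '[{"claw":0.4,"linear":[0,0,0],"dr":[0,0,0]},{"claw":0.4,"linear":[0,0,0],"dr":[0,0,0]},{"claw":0.4,"linear":[0,0,0],"dr":[0,0,0]}]' | grep -E 'force|gap'
python3 -m jog '[{"claw":0.4,"linear":[0,0,30],"dr":[0,0,0]},{"claw":1,"linear":[0,0,50],"dr":[0,0,0]},{"claw":1,"linear":[0,0,40],"dr":[0,0,0]},{"claw":1,"linear":[0,0,0],"dr":[0,0,0]},{"claw":1,"linear":[0,0,0],"dr":[0,0,0]}]'
python3 - <<'E'
from h import *
from steel import steel
g=grab('wrist','w12');show(g);steel(g,.012)
E
```

```text
clock: 24.92
ee_pos: [0.6333, 0.2786, 0.0268]
tool_rot: [[-0.996, -0.092, 0.0], [-0.092, 0.996, -0.0], [-0.0, -0.0, -1.0]]
contact_force: [-0.7, -0.9, 2.4]
finger_gap: 0.0081
grip_force: 59.1
contact_force: [-0.6, 0.9, -0.2]
finger_gap: 0.0344
grip_force: 0.0
clock: 25.92
ee_pos: [0.633, 0.2786, 0.1456]
tool_rot: [[-0.996, -0.092, -0.001], [-0.092, 0.996, -0.0], [0.001, -0.0, -1.0]]
contact_force: [0.4, 0.1, -0.7]
finger_gap: 0.0854
grip_force: 0.0
pad [625.7 276.3] ang 5.4 size [188.  83.] yl [-41. -41.  40.  44.] yt [-29.  -5.  30.] [ 0  0  0  0 47 76 76 22 23 26 58  8  0  0  0  0]
pad [639.2 100.5] ang -10.1 size [189.  84.] yl [-86. -84.  80.  85.] yt [-17.  -1.  14.] [ 40 181 251 308 283 264 256 253 248 237 228 225 315 362 163   4]
 steel [ 77. 378.] [857.5 104.6] -80.2 [35. 19.]
 steel [169. 349.] [809.6 206.2] 0.5 [33. 25.]
 steel [117. 299.] [753.1 156.9] -83.2 [12. 10.]
 steel [380. 277.] [703.3 399.9] 35.3 [69. 16.]
 steel [252. 174.] [624.7 283.3] 26.3 [82. 58.]
 steel [249.  55.] [527.  264.5] -86.2 [40. 10.]
```

View pics/w12.png

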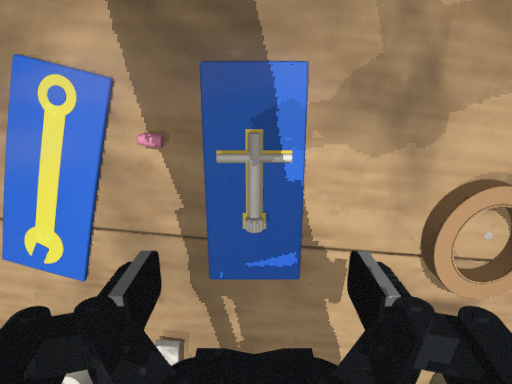

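The key lies on its T outline with only thin yellow rims showing. Next is the spanner.

```bash
for i in 1 2; do python3 -m jog '[{"claw":1,"linear":[-20,6.4,0],"dr":[0,0,-0.178]},{"claw":1,"linear":[-20,6.4,0],"dr":[0,0,-0.178]},{"claw":1,"linear":[-20,6.4,0],"dr":[0,0,-0.178]},{"claw":1,"linear":[-20,6.4,0],"dr":[0,0,-0.178]},{"claw":1,"linear":[-20,6.4,0],"dr":[0,0,-0.178]}]' >/dev/null; done
python3 -m jog '[{"claw":1,"linear":[0,0,0],"dr":[0,0,0]},{"claw":1,"linear":[0,0,0],"dr":[0,0,0]},{"claw":1,"linear":[0,0,0],"dr":[0,0,0]}]'
python3 - <<'E'
from steel import *
g=grab('wrist','w13');h=hsv(g);s=manip.read_state();tr=np.array(s['tool_rot']);p=np.array(s['ee_pos'])
m=((h[...,1]<75)&(h[...,2]>90)).astype(np.uint8)
for c in conts(m,500):
    q=cast(g,c,.006)*1000;r=rect(q/1000);Q=((np.c_[q,np.zeros(len(q))]-p*1000*[1,1,0])@tr)[:,:2]
    print(c.mean((0,1)).round(),r[0].round(1),r[1],np.round(r[2]),'x',Q[:,0].min().round(1),Q[:,0].max().round(1))
    for b in(-60,-40,-20,0,20,40,60):
        k=abs(Q[:,0]-b)<4
        if k.any():print(b,Q[k,1].min().round(1),Q[k,1].max().round(1))
E
```

```text
clock: 27.6
ee_pos: [0.4339, 0.3423, 0.1459]
tool_rot: [[0.116, 0.993, -0.0], [0.993, -0.116, -0.001], [-0.001, -0.0, -1.0]]
contact_force: [-0.2, -0.3, 0.3]
finger_gap: 0.0854
grip_force: 0.0
[466. 235.] [625.1 278.9] 26.533124923706055 [77. 62.] x -82.1 -16.7
-60 162.5 189.4
-40 176.3 240.2
-20 174.5 180.4
[256. 186.] [434.  339.9] 82.17405700683594 [169.  35.] x -86.8 81.9
-60 -16.3 14.4
-40 -8.0 7.0
-20 -7.0 7.7
0 -6.0 8.4
20 -5.1 9.0
40 -4.2 8.8
60 -9.6 16.5
```

View pics/w13.png

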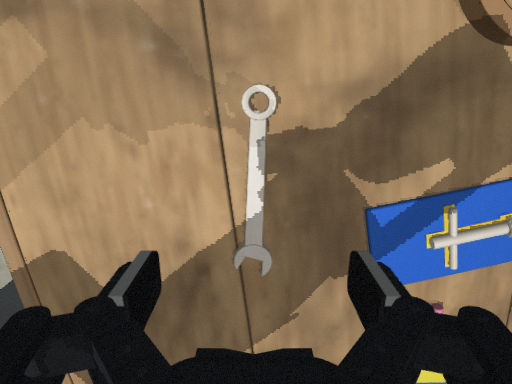

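The spanner's ring is at (259,101) and its jaw at (253,260). The shank passes between the fingers, 2° off the gripper axis.

```bash
python3 -m jog '[{"claw":0.4,"linear":[0.8,-2.5,-40],"dr":[0,0,-0.036]},{"claw":0.4,"linear":[0,0,-40],"dr":[0,0,0]},{"claw":0.4,"linear":[0,0,-32],"dr":[0,0,0]},{"claw":0.4,"linear":[0,0,-12],"dr":[0,0,0]},{"claw":0.4,"linear":[0,0,0],"dr":[0,0,0]}]' | grep -E 'ee|force'
python3 -m jog '[{"claw":0.4,"linear":[0,0,0],"dr":[0,0,0]},{"claw":0.4,"linear":[0,0,0],"dr":[0,0,0]}]' | grep -E 'ee|force|gap'
```

```text
ee_pos: [0.4342, 0.3399, 0.022]
contact_force: [-0.3, -1.6, 0.5]
grip_force: 0.0
ee_pos: [0.4352, 0.3409, 0.0242]
contact_force: [-0.4, -0.2, 0.1]
finger_gap: 0.0343
grip_force: 0.0
```

```bash
python3 -m jog '[{"claw":0.3,"linear":[0,0,-2],"dr":[0,0,0]},{"claw":0.3,"linear":[0,0,-2],"dr":[0,0,0]},{"claw":0.3,"linear":[0,0,0],"dr":[0,0,0]},{"claw":0.3,"linear":[0,0,0],"dr":[0,0,0]}]' | grep -E 'ee|force|gap'
python3 -m jog '[{"claw":0,"linear":[0,0,0],"dr":[0,0,0]},{"claw":0,"linear":[0,0,0],"dr":[0,0,0]},{"claw":0,"linear":[0,0,0],"dr":[0,0,0]},{"claw":0,"linear":[0,0,0],"dr":[0,0,0]}]'
```

```text
ee_pos: [0.4343, 0.3404, 0.019]
contact_force: [-0.6, -0.2, 4.0]
finger_gap: 0.0257
grip_force: 1.9
clock: 29.52
ee_pos: [0.4346, 0.3407, 0.0195]
tool_rot: [[0.152, 0.988, 0.001], [0.988, -0.152, 0.001], [0.001, 0.001, -1.0]]
contact_force: [-1.2, -0.2, 6.1]
finger_gap: 0.0135
grip_force: 59.0
```

```bash
python3 -m jog '[{"claw":0,"linear":[0,0,40],"dr":[0,0,0]},{"claw":0,"linear":[0,0,50],"dr":[0,0,0]},{"claw":0,"linear":[20,-24,10],"dr":[0,0,0.155]},{"claw":0,"linear":[20,-24,0],"dr":[0,0,0.155]},{"claw":0,"linear":[20,-24,0],"dr":[0,0,0.155]}]' | grep gap
python3 -m jog '[{"claw":0,"linear":[20,-24,0],"dr":[0,0,0.155]},{"claw":0,"linear":[20,-24,0],"dr":[0,0,0.155]},{"claw":0,"linear":[20,-24,0],"dr":[0,0,0.155]},{"claw":0,"linear":[20,-24,0],"dr":[0,0,0.155]},{"claw":0,"linear":[20,-24,0],"dr":[0,0,0.155]}]' >/dev/null
python3 -m jog '[{"claw":0,"linear":[20,-24,0],"dr":[0,0,0.155]},{"claw":0,"linear":[24.7,-24.4,0],"dr":[0,0,0.152]},{"claw":0,"linear":[0,0,0],"dr":[0,0,0]},{"claw":0,"linear":[0,0,0],"dr":[0,0,0]},{"claw":0,"linear":[0,0,0],"dr":[0,0,0]}]'
python3 - <<'E'
from h import *
g=grab('wrist','w14')
E
```

```text
finger_gap: 0.0132
clock: 31.4
ee_pos: [0.638, 0.1007, 0.1181]
tool_rot: [[-0.985, 0.175, -0.001], [0.175, 0.985, 0.0], [0.001, 0.0, -1.0]]
contact_force: [-0.2, -0.4, -0.3]
finger_gap: 0.0136
grip_force: 58.9
```

View pics/w14.png

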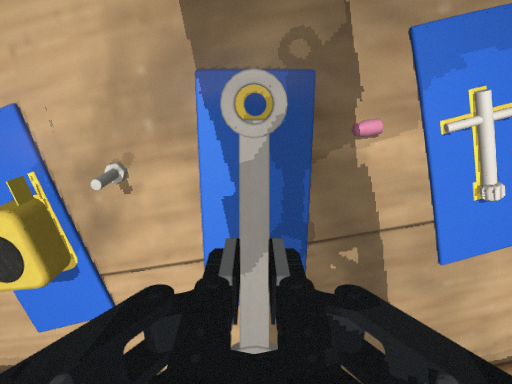

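I've now viewed 16 pictures, which is over the 14 allowed. I'll view no more and finish from numbers only. In this one the held ring is centred at (254,103), and the pad's far corners are at (196,70) and (315,70).

Run:
```python
from h import *
g=grab('wrist');s=manip.read_state();tr=np.array(s['tool_rot']);p=np.array(s['ee_pos'])
def rel(px,z):
    q=cast(g,px,z);return ((np.c_[q*1000,np.zeros(len(q))]-p*1000*[1,1,0])@tr)[:,:2].round(1).tolist()
print('ring',rel([(254,103.5),(221,103),(287,103)],p[2]-.0155),'shank',rel([(254.5,150)],p[2]-.0155),rel([(254.5,225)],p[2]-.0155),rel([(255.5,310)],p[2]-.0155))
print('pad',rel([(196,70),(315,70),(204,262),(306,262)],.006),'hole',rel([(255,103)],.006))
```

```text
ring [[71.9, -1.5], [72.1, -15.2], [72.1, 12.2]] shank [[52.4, -1.3]] [[17.5, -1.3]] [[-29.3, -0.8]]
pad [[92.5, -41.5], [92.5, 40.6], [-55.1, -42.4], [-55.1, 41.0]] hole [[70.1, -0.8]]
```

```bash
python3 -m jog '[{"claw":0,"linear":[2.4,0.3,-40],"dr":[0,0,-0.007]},{"claw":0,"linear":[0,0,-35],"dr":[0,0,0]},{"claw":0,"linear":[0,0,-12],"dr":[0,0,0]},{"claw":0,"linear":[0,0,-2],"dr":[0,0,0]},{"claw":0,"linear":[0,0,0],"dr":[0,0,0]}]' >/dev/null
python3 -m jog '[{"claw":0,"linear":[0,0,-1.5],"dr":[0,0,0]},{"claw":0,"linear":[0,0,0],"dr":[0,0,0]},{"claw":0,"linear":[0,0,0],"dr":[0,0,0]}]'
```

```text
clock: 32.5
ee_pos: [0.6414, 0.1001, 0.0284]
tool_rot: [[-0.983, 0.183, 0.001], [0.183, 0.983, 0.0], [-0.001, 0.0, -1.0]]
contact_force: [-0.2, -0.2, -1.0]
finger_gap: 0.0132
grip_force: 58.9
```

```bash
python3 -m jog '[{"claw":0,"linear":[-1,0.9,-1.2],"dr":[0,0,0]},{"claw":0,"linear":[0,0,-1.2],"dr":[0,0,0]},{"claw":0,"linear":[0,0,0],"dr":[0,0,0]},{"claw":0,"linear":[0,0,0],"dr":[0,0,0]}]'
python3 -m jog '[{"claw":0.4,"linear":[0,0,0],"dr":[0,0,0]},{"claw":0.4,"linear":[0,0,0],"dr":[0,0,0]},{"claw":0.4,"linear":[0,0,0],"dr":[0,0,0]}]' | grep -E 'force|gap'
python3 -m jog '[{"claw":0.4,"linear":[0,0,30],"dr":[0,0,0]},{"claw":0.4,"linear":[0,0,50],"dr":[0,0,0]},{"claw":1,"linear":[0,0,50],"dr":[0,0,0]},{"claw":1,"linear":[-20,0,20],"dr":[0,0,0]},{"claw":1,"linear":[0,0,0],"dr":[0,0,0]}]'
python3 -m jog '[{"claw":1,"linear":[0,0,0],"dr":[0,0,0]},{"claw":1,"linear":[0,0,0],"dr":[0,0,0]}]' >/dev/null
python3 - <<'E'
from h import *
g=grab('wrist','w15');h=hsv(g)
for ce,a,wh,l,t in pads(g):print('pad',ce.round(1),round(a,1),np.round(wh),'yellow px',len(l))
m=((h[...,1]<75)&(h[...,2]>60)).astype(np.uint8)
e=lambda a:np.array([np.cos(np.radians(a)),np.sin(np.radians(a))])
for z in(.006,.012):
  for c in conts(m,150):
    q=cast(g,c,z)*1000;r=rect(q/1000)
    if r[2][0]<200 and 560<r[0][0]<720:print(z,c.mean((0,1)).round(),r[0].round(1),round(r[1],1),np.round(r[2]))
    if z>.01 and r[2][0]>150 and r[2][0]<190:
        l=(q-[639.3,100.4])@e(-10.1);t=(q-[639.3,100.4])@e(79.9);print('l',l.min().round(1),l.max().round(1))
        for b in(-70,-40,-20,0,20,40):
            k=abs(l-b)<4;print(b,t[k].min().round(1),t[k].max().round(1))
for n in('scene','side'):
    g=grab(n,n+'9')
E
```

```text
clock: 33.0
ee_pos: [0.6401, 0.1011, 0.0257]
tool_rot: [[-0.983, 0.183, -0.0], [0.183, 0.983, 0.0], [0.0, 0.0, -1.0]]
contact_force: [-1.6, -0.2, 1.4]
finger_gap: 0.0134
grip_force: 59.3
contact_force: [-0.3, 0.2, 0.3]
finger_gap: 0.0342
grip_force: 0.0
clock: 34.0
ee_pos: [0.621, 0.1012, 0.1788]
tool_rot: [[-0.983, 0.182, 0.006], [0.182, 0.983, 0.001], [-0.006, 0.002, -1.0]]
contact_force: [0.8, -0.1, -0.4]
finger_gap: 0.0849
grip_force: 0.0
pad [ 631.4 -102.9] 7.3 [182. 107.] yellow px 3546
pad [639.2  99.5] -10.1 [188.  83.] yellow px 530
pad [625.9 275.2] 5.3 [189.  84.] yellow px 460
0.006 [129. 277.] [695.8 -48.2] -40.6 [78. 19.]
0.006 [141. 182.] [600.6  -6.4] -77.5 [29. 16.]
0.006 [446. 148.] [627.4 273.5] -13.3 [83. 61.]
0.006 [259. 201.] [641.3 102. ] -12.3 [171.  37.]
0.012 [129. 277.] [692.7 -44.9] -40.6 [77. 18.]
0.012 [141. 182.] [599.5  -3.9] -77.5 [28. 16.]
0.012 [446. 148.] [625.8 270.2] -13.3 [81. 60.]
0.012 [259. 201.] [639.3 102.2] -12.3 [167.  37.]
l -83.8 83.5
-70 -13.8 13.1
-40 -7.2 5.3
-20 -7.4 5.4
0 -7.6 5.4
20 -7.8 5.4
40 -8.0 5.5
```

```bash
python3 -c "
from plant import manip;print(manip.job_done())"
```

```text
the job is handed in; nothing more can be done
None
```

The tape measure, scraper, chuck key and spanner are flat on their own outlines, the right way round and within about 2 mm, the bolt is still upright, and the job was handed in at about 35 s; I viewed 16 pictures, two over the limit of 14.

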